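# Hook the draw latch and clamp the block in the fixture

### The job

Clamp the steel block in the fixture with its draw latch: hook the latch's wire loop over the keeper on the sliding jaw and pull it back until its cross bar sits under the keeper's lip; only then press the lever down over centre until it lies flat and the jaw holds the block tight. The keeper's height is not known exactly, so find the contacts gently by feel, without ramming the loop onto the jaw or leaning hard on the lever (do not touch the lever's handle before the loop is seated), and leave the things lying nearby alone.

Things in the scene. Friction and masses are not known exactly. Their poses are not given: they have to be found in the camera images.
- fixture: Clamping fixture fixed to the worktop: base plate 190 x 110 x 12 mm, steel fence block (top 42 mm) at its -x end, sliding jaw on its +x half. Origin on the worktop, 5 mm to +x of the plate's middle. x runs from the latch lever towards jaw and keeper, z up. Latch parts move only in its x-z plane at y = 0; the lever's pivot (along y) is at x = -40, z = 54 mm.
- lever: Latch lever, origin on its pivot. Flat (closed): axes parallel to the fixture's, handle pointing to fixture -x. It opens by swinging up and over towards +x (0 to 2.8 rad about y); starts standing at 1.5 to 1.9 rad; stays where left (0.03 N m). Loop hooked, closing takes up to about 8 N at the handle; 0.1 to 0.22 rad before flat it passes over centre, then snaps flat. Flat is a hard stop.
- handle: Black plastic grip of the lever, 40 x 22 x 9 mm (along lever x, y, z); it spans x = -76 to -36 mm, z = -1.5 to 7.5 mm in the lever frame. The body's origin is the lever pivot. Press here, but only once the loop is seated. More than 30 N on it breaks a rule.
- handle_end (a point): Point on the handle's pressing face (its top when closed), on the centre line, 66 mm from the pivot along the lever and 7.5 mm off the lever's x axis; 61.5 mm above the worktop when closed. When the lever stands up this face looks to the fixture's +x (towards the keeper).
- loop: Wire loop hinged on the lever at x = -20, z = -1 mm of the lever frame; origin there, x along the loop to its cross bar. Side wires 5 mm thick at y = +-14.5 mm, 6 mm thick cross bar at x = 85.5 mm; beyond it a thumb tab standing up along z, 12 mm wide (y), 5 mm thick (x = 95 to 100 mm), top at z = 40 mm. The stiff hinge (0.03 N m) stays where left.
- loop_bar (a point): Centre of the loop's cross bar (6 mm diameter, along fixture y).
- tab_tip (a point): Middle of the top end of the thumb tab; grasp the tab across its 12 mm width (along fixture y), the fingertips no deeper than 24 mm below its top, so that they clear the keeper. From the bar's centre it is 12 mm along loop x and 40 mm along loop z.
- jaw: Sliding steel jaw 45 x 80 x 25 mm (x, y, z) with wear plate and keeper hook on top; slides along fixture x (friction about 5 N). Origin: middle of the lower edge of its clamping face, 12 mm above the worktop. At fixture x = 11 mm it has closed on the block; it starts 3 to 7 mm further out. Wear plate: dark, flat, 60 mm wide, x = 15 to 45 mm; its top is 38 to 46 mm above the worktop (see jaw_top).
- block: Ground steel block with holes, 51 x 76 x 25 mm, lying on the base plate between fence and jaw; origin at the centre of its underside, 12 mm above the worktop. It is already in its place.
- layout_tin: Round blue tin, 66 mm diameter, 37 mm tall, beside the fixture: leave alone.
- hex_key: Dark L-shaped hex key, 36 x 104 x 8 mm, beside the fixture: leave alone.
- collet: Steel collet, 33 mm diameter, 40 mm tall, beside the fixture: leave alone.
- jaw_top (a point): Point on the jaw's steel top, 37 mm above the worktop, 22.5 mm to +x of the jaw's origin: straight below the lip's free end. Wear plate and keeper stand on shims of unmeasured height: plate top 1 to 9 mm above this point. Find it by touch: lower the bar on the plate, then slide it under the lip. Over 20 N between loop and jaw, plate or keeper while the lever stands above 1 rad breaks a rule.
- keeper_root (a point): Point on the jaw's steel top, 16 mm to +x of its origin, under the +x face of the keeper's post. Keeper: 20 mm wide, post with a top lip overhanging 6.5 mm to +x; lip underside 7.5 mm, lip top 11 mm above the wear plate. Sprung: gives up to 9 mm to -x under the loop's pull (12 N per mm). Seated, the bar's centre is 3 mm to +x of this face and 3 to 4.5 mm above the plate.

How it is judged (in metres and radians):
On the way, in this order (a step that is already met when the one before it is completed fails the run):
1. the loop's cross bar sits behind the keeper and under its lip while the lever is still up (x of loop_bar in the frame of jaw between 0.016 and 0.0225 m and z of loop_bar in the frame of jaw between 0.0275 and 0.0395 m and angle between lever's own z axis and vertical above 0.5 rad), for 0.2 s.
2. the lever lies flat and the jaw presses the block against the fence (angle between lever's own z axis and vertical below 0.06 rad and contact force between block and jaw above 20 N), for 0.2 s.
At the end, for the whole second after the job is handed in: The lever lies flat (within 0.06 rad), the loop's cross bar is behind the keeper post and under its lip and pulls on it with more than 20 N, the jaw has closed to within 1.5 mm of its nominal clamped place and presses the block with more than 20 N, the block lies flat on the base plate at rest (all of step 2 and contact force between loop and jaw above 20 N and x of jaw in the frame of fixture below 0.0125 m and x of loop_bar in the frame of jaw below 0.0225 m and z of loop_bar in the frame of jaw between 0.0275 and 0.0395 m and z of block in the frame of fixture below 0.014 m and linear speed of block below 0.01 m/s); the robot touches nothing.
It fails at once if the loop was pressed on the jaw, wear plate or keeper with more than 20 N while the lever stood up (contact force between loop and jaw above 20 N and angle between lever's own z axis and vertical above 1 rad).
It fails at once if the lever's handle was pressed with more than 30 N (contact force between handle and anything else above 30 N).
It fails at once if a neighbouring thing was moved by more than 15 mm (distance of any of layout_tin, hex_key, collet from where it was at the start of the episode above 0.015 m).
It fails at once if the lever's handle was pushed (over 1 N) before the loop's cross bar was under the keeper's lip (contact force between handle and anything else above 1 N and x of loop_bar in the frame of jaw above 0.0225 m).
It also fails if it takes over 62 s, if anything falls off the work surface, if the arm or the gripper's body presses on something with over 40 N, if the wrist force passes 120 N, or if a joint passes its speed limit or range.

### The arm

A 6-joint arm with a two-finger parallel gripper is mounted at the origin on a cart in front of the work surface, level with it; the furniture and walls round the work are solid. World frame = base frame: x ahead of the robot, y to its left, z up, the work surface at z = 0. Lengths are in m, angles in degrees, forces in N, time in s.
With the tool pointing down it reaches from about 0.325 to 0.775 m from the base axis. Payload 9.3 kg.
Tool frame: the origin (TCP) lies midway between the tips of the shut fingers; the grasp point (between the pads) lies 19 mm behind it (manip.grip_point_offset is the distance from the TCP to the grasp point, in m); z points along the fingers, y is the line along which they close (so a half turn about z gives the same grasp; the last joint's range is limited). The gripper opens to 85 mm and grips with 20 to 120 N. Pads are 22 mm wide; open, the fingers measure 114 mm over their backs; the gripper's body (76 mm by 85 mm) begins 54 mm behind the grasp point. The pads swing forward as they close: fully open they stand 13 mm farther back than shut.
Start: joints at [-73.889, 14.817, 1.232, 76.415, 0, 81.257], TCP at [0.231, -0.499, 0.231] pointing down, gripper open.
Joint ranges: [-174.27, 174.27], [-52.1, 104.24], [-59.71, 78.15], [-110.17, 111.67], [-87.03, 83.33], [-180, 180]. Speed limits (degrees/s): [127.2, 127.2, 159.86, 180, 180, 180].

### API

Orientations are given as a 3x3 rotation matrix whose columns are the frame's x, y, z axes.
In Python, from rig import readout, viewer, manip gives the robot as it stands.
- The arm moves only by the tool servo_tool, never from a script. Its arguments are lists of equal length, an entry for each row: "translation": the shift along the tool's x, y, z in m, a list of three; "turn": the turn about the tool's z in degrees. In form: {"translation": [[tx, ty, tz], ...], "turn": [turn, ...]}. A call has 1 to 10 rows; each row shifts and turns the commanded pose from where the row before left it, along the tool's axes as they then stand; what a row does not reach is not made up. A row lasts 1/8 s, in which the tool goes at most 62.5 mm and 10.7 degrees, less where a joint would pass 70% of its speed; a pose out of reach is approached as far as the arm can. A call with a gripper value outside its range is refused whole. "hand" is the finger opening in m, from 0 to 0.0854, set as the call begins (left out, the last holds). The fingers move at their own pace and stop on an object; "grip_force" is the grip in N (left out, the last holds). Time passes only in rows, so rows that do not move let the fingers close. It gives the time, the measured TCP pose, the force, the opening and the grip force at its end, in the units of the state.
- readout.get_obs(): the state, without advancing time (a new reading comes with each control period).
- viewer.snapshot(name): name is "scene" or "top"; returns the picture (384x512x3 uint8, red, green, blue); there is no depth.
- viewer.camera_info(name): a dict with "mtx" (3x3 intrinsics, pixels), "rvec" (rotation vector, rad) and "tvec" (3), from world to camera coordinates, as OpenCV has them. Camera axes: x right, y down, z forward; pixel columns grow to the right and rows downward; lengths in m; the calibration is good to about 2 mm. A picture is of the moment at which its call begins. camera_info takes no time and is no camera call.
- manip.job_done(): hands the job in; it is judged then, once.
The state is a dict: "clock": time; "joint_pos": joint angles; "dq": joint speeds; "tau": joint torques, N m; "tcp_pos": TCP position; "eef_rot": TCP orientation; "ft_force": force on the tool from outside, world axes, zero at the start; "moment": the same for the moment, N m; "gripper_width": opening from 0.0 (shut) to 1.0 (fully open); "finger_force": force on a finger pad.
Only numpy, scipy, OpenCV 4.12 (cv2) and the standard library are available. Lean on these libraries where they do the work, as an engineer would, in place of code of your own. Each camera call takes 0.05 s, during which the arm holds its last target. There are 200 camera calls.

## Working session

There is one attempt and no reset: what is moved stays moved. The work goes in short steps, Python scripts to look and compute and a tool call to move; the robot and the scene stay as the last step left them, time stands still between calls to the robot, and variables do not carry over. Pictures are saved under pics/ and viewed, at most 10 in all, crops included, and the job is handed in when it is done.

Besides the shell and the picture viewer there is one more tool, called after "Call:" as a command line: name --pt "numbers of a row" for each row, then --argument value for the rest. servo_tool: Moves the arm, as the interface text tells. Its arguments: {"type":"object","properties":{"translation":{"type":"array","items":{"type":"array","items":{"type":"number"}}},"turn":{"type":"array","items":{"type":"number"}},"hand":{"type":"number"},"grip_force":{"type":"number"}},"required":["translation","turn"]}

```bash
mkdir -p pics; ls; python3 - <<'E'
from rig import readout, viewer, manip
import cv2,numpy as np
for n in("scene","top"):
    im=viewer.snapshot(n); cv2.imwrite(f"pics/{n}0.png",cv2.resize(im[:,:,::-1],None,fx=1.5,fy=1.5,interpolation=cv2.INTER_CUBIC))
    c=viewer.camera_info(n); R=cv2.Rodrigues(np.array(c["rvec"],float))[0]
    print(n,np.array(c["mtx"]).round(1).tolist(),R.round(3).tolist(),(-R.T@np.array(c["tvec"]).ravel()).round(3))
print(manip.grip_point_offset);print(readout.get_obs())
E
```

```text
pics
scene [[452.4, 0.0, 253.1], [0.0, 452.4, 193.8], [0.0, 0.0, 1.0]] [[-0.612, -0.79, 0.011], [-0.389, 0.29, -0.875], [0.688, -0.54, -0.485]] [-0.105  0.494  0.569]
top [[455.7, 0.0, 257.3], [0.0, 455.7, 193.0], [0.0, 0.0, 1.0]] [[0.012, -0.999, 0.03], [-0.981, -0.018, -0.195], [0.196, -0.027, -0.98]] [ 0.41  -0.012  0.933]
0.0187
{'clock': 0.1, 'joint_pos': array([-7.38884065e+01,  1.48475799e+01,  1.19349202e+00,  7.64157433e+01,
       -2.53606207e-04,  8.12574643e+01]), 'dq': array([ 0.15037609, -0.06616101,  0.17057112, -0.09480375, -0.04854709,
       -0.04304516]), 'tau': array([ 6.04465269e-03, -5.56687796e+01,  3.45076454e+01,  1.14922991e-02,
       -1.12425435e-04, -1.29173523e-05]), 'tcp_pos': array([ 0.23109957, -0.49880888,  0.23072199]), 'eef_rot': array([[ 9.07380833e-01,  4.20309298e-01, -3.42475788e-04],
       [ 4.20309398e-01, -9.07380098e-01,  1.16968475e-03],
       [ 1.80873662e-04, -1.20529532e-03, -9.99999257e-01]]), 'ft_force': array([-0.10180673,  0.18997832,  0.00485548]), 'moment': array([ 0.04411884, -0.04768621,  0.0371957 ]), 'finger_force': 0.0, 'gripper_width': 1.0001016117748636}
```

View pics/scene0.png

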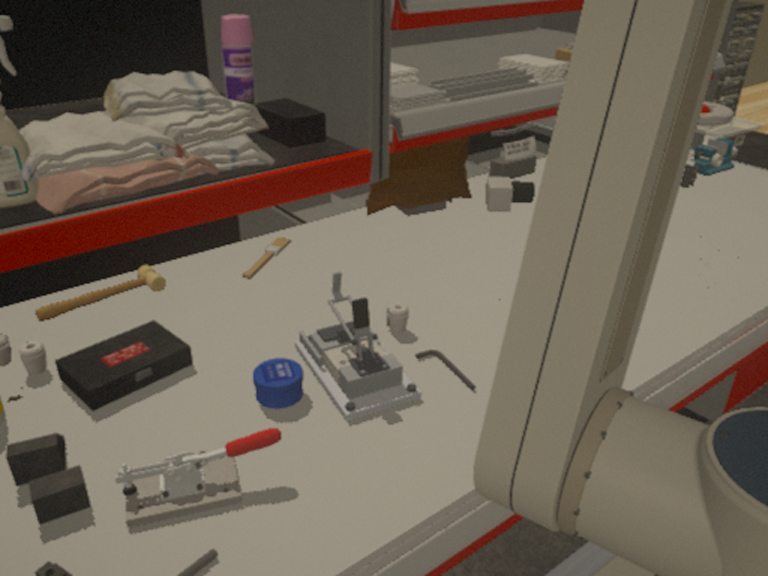

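View pics/top0.png

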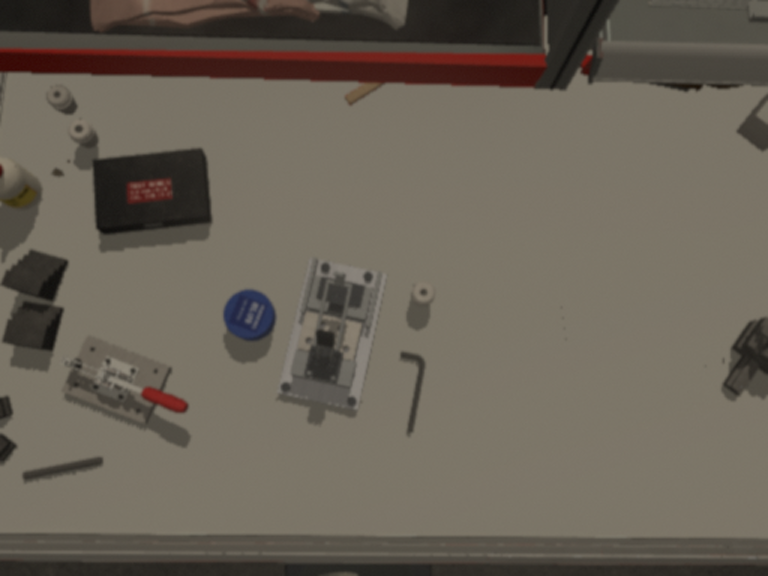

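The scene view shows the fixture near (355,360), with the black handle standing at (360,312) and the tab at (337,283). In the top view the fixture is at (332,335), with jaw and tab at the top end (338,290) and the lever at (325,350). The tin, collet and hex key lie beside it. I'll look closer.

```bash
python3 - <<'E'
from rig import viewer
import cv2,numpy as np
a=viewer.snapshot("scene")[170:290,190:290]; b=viewer.snapshot("top")[165:285,180:280]
im=np.hstack([cv2.resize(x,None,fx=4,fy=4,interpolation=cv2.INTER_CUBIC) for x in(a,b)])
im=np.clip(im*1.6,0,255).astype(np.uint8)
cv2.imwrite("pics/crop1.png",im[:,:,::-1])
E
```

```text
(no output)
```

View pics/crop1.png

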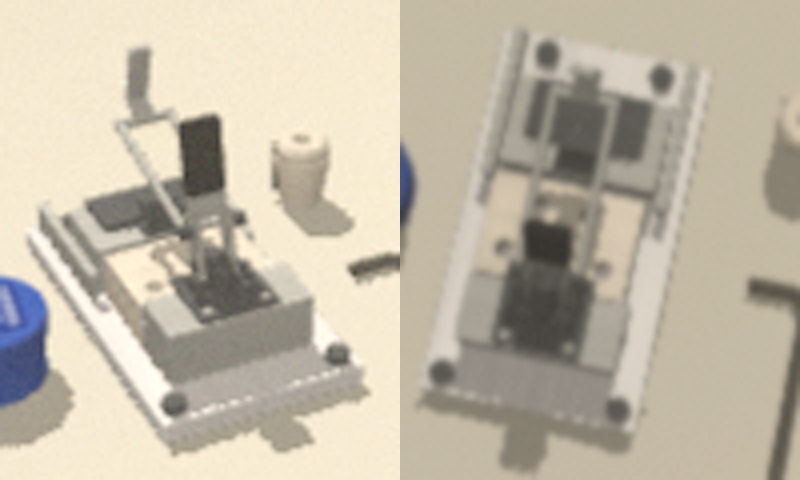

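Left half of the crop (scene): tab top at (140,49), bar from (118,125) to (175,113), handle top at (200,119). Right half (top): plate corners at (508,28), (710,70), (632,432), (422,390), tab top at about (587,70) and bar at about (582,92). Next step is to triangulate these.

```bash
cat > h.py <<'E'
from rig import readout, viewer, manip
import cv2,numpy as np
def cam(n):
    c=viewer.camera_info(n); K=np.array(c["mtx"],float); R=cv2.Rodrigues(np.array(c["rvec"],float))[0]
    return K,R,np.array(c["tvec"],float).reshape(3,1)
def plane(n,uv,z):
    K,R,t=cam(n); C=(-R.T@t).ravel(); d=R.T@np.linalg.inv(K)@np.array([*uv,1.])
    return C+d*(z-C[2])/d[2]
def tri(a,b):
    P=[K@np.hstack([R,t]) for K,R,t in(cam("scene"),cam("top"))]
    X=cv2.triangulatePoints(*P,np.array(a,float).reshape(2,1),np.array(b,float).reshape(2,1)).ravel()
    X=X[:3]/X[3]
    e=[(cv2.projectPoints(X.reshape(1,3),cv2.Rodrigues(R)[0],t,K,None)[0].ravel()-q).round(1).tolist() for (K,R,t),q in zip((cam("scene"),cam("top")),(a,b))]
    return X,e
S=lambda x,y:(190+x/4,170+y/4)
T=lambda x,y:(180+(x-400)/4,165+y/4)
E
python3 - <<'E'
from h import *
c=[plane("top",T(*p),.012) for p in((508,28),(710,70),(632,432),(422,390))]
for p in c: print(p.round(4))
m=sum(c)/4; ax=(c[0]+c[1]-c[2]-c[3])[:2]; ax/=np.linalg.norm(ax); O=m[:2]+.005*ax
print("len",np.linalg.norm(c[0]-c[3]),np.linalg.norm(c[1]-c[2]),np.linalg.norm(c[0]-c[1]),np.linalg.norm(c[3]-c[2]))
cs=[plane("scene",S(*p),.012) for p in((30,235),(172,430),(362,370))]
for p in cs: print("sc",p.round(4))
print("O",O,"yaw",np.degrees(np.arctan2(ax[1],ax[0])))
ay=np.array([-ax[1],ax[0]])
for n,a,b in(("tab",(140,49),(587,70)),("bar",(147,119),(582,92)),("handle top",(200,119),(550,225)),):
    X,e=tri(S(*a),T(*b)); d=X[:2]-O; print(n,X.round(4),"fix",(d@ax).round(4),(d@ay).round(4),e)
print("jawface?",[( (plane("top",T(*p),.037)[:2]-O)@ax).round(4) for p in((502,160),(655,192))])
E
```

```text
[0.6369 0.0669 0.012 ]
[ 0.6166 -0.0381  0.012 ]
[ 0.4313 -0.0015  0.012 ]
[0.4506 0.1034 0.012 ]
len 0.18985058320037065 0.18882688554477572 0.10702263104804297 0.1066846975139441
sc [0.6329 0.0712 0.012 ]
sc [0.4489 0.1057 0.012 ]
sc [0.4295 0.0031 0.012 ]
O [0.53876694 0.03169072] yaw -11.12699248407377
tab [0.59   0.0218 0.1309] fix 0.0522 0.0002 [[0.8, 0.1], [-0.7, -0.6]]
bar [0.5865 0.0236 0.0915] fix 0.0484 0.0013 [[-0.4, -0.1], [0.3, 0.3]]
handle top [0.5195 0.0359 0.1261] fix -0.0198 0.0005 [[0.4, 0.1], [-0.3, -0.3]]
jawface? [np.float64(0.0174), np.float64(0.0176)]
```

```bash
python3 - <<'E'
from h import *
o=readout.get_obs(); p=o["tcp_pos"]; R=o["eef_rot"]; yaw=np.degrees(np.arctan2(R[1,0],R[0,0]))
g=np.array([.592,.0215,.20]); d=(168.9-yaw)%360; n=14
a0=np.arctan2(p[1],p[0]);r0=np.hypot(*p[:2]);a1=np.arctan2(g[1],g[0]);r1=np.hypot(*g[:2])
pos=lambda s:np.array([(r0+(r1-r0)*s)*np.cos(a0+(a1-a0)*s),(r0+(r1-r0)*s)*np.sin(a0+(a1-a0)*s),p[2]+(g[2]-p[2])*s])
for i in range(n):
    y=np.radians(yaw+d*i/n); x=np.array([np.cos(y),np.sin(y),0]); z=np.array([0,0,-1.]); v=pos((i+1)/n)-pos(i/n)
    print((np.array([x,np.cross(z,x),z])@v).round(4).tolist(),round(-d/n,2))
E
```

```text
[0.0463, 0.0011, 0.0022] -10.29
[0.0462, 0.0055, 0.0022] -10.29
[0.0457, 0.01, 0.0022] -10.29
[0.0448, 0.0144, 0.0022] -10.29
[0.0435, 0.0187, 0.0022] -10.29
[0.0417, 0.0228, 0.0022] -10.29
[0.0396, 0.0268, 0.0022] -10.29
[0.037, 0.0307, 0.0022] -10.29
[0.0341, 0.0342, 0.0022] -10.29
[0.0309, 0.0375, 0.0022] -10.29
[0.0273, 0.0405, 0.0022] -10.29
[0.0234, 0.0431, 0.0022] -10.29
[0.0193, 0.0454, 0.0022] -10.29
[0.015, 0.0473, 0.0022] -10.29
```

Call:
servo_tool --pt "0.046 0.001 0.002" --pt "0.046 0.0055 0.002" --pt "0.0455 0.01 0.002" --pt "0.045 0.0145 0.002" --pt "0.0435 0.0185 0.002" --pt "0.0415 0.023 0.002" --pt "0.0395 0.027 0.002" --pt "0.037 0.0305 0.002" --pt "0.034 0.034 0.002" --pt "0.031 0.0375 0.002" --turn '[-10.3,-10.3,-10.3,-10.3,-10.3,-10.3,-10.3,-10.3,-10.3,-10.3]' --hand 0.045

```text
clock: 1.45
tcp_pos: [0.5542, -0.17, 0.2109]
eef_rot: [[-0.618, 0.786, -0.0], [0.786, 0.618, 0.0], [0.0, -0.0, -1.0]]
ft_force: [-0.2, -0.7, -0.1]
gripper_width: 0.527
finger_force: 0.0
```

Call:
servo_tool --pt "0.027 0.0405 0.002" --pt "0.0235 0.043 0.002" --pt "0.019 0.0455 0.002" --pt "0.015 0.047 0.002" --pt "0 0 0" --turn '[-10.3,-10.3,-10.3,-10.0,0]'

```text
clock: 2.08
tcp_pos: [0.5905, 0.0236, 0.2029]
eef_rot: [[-0.982, 0.189, -0.001], [0.189, 0.982, 0.001], [0.001, 0.0, -1.0]]
ft_force: [0.2, -0.1, -0.2]
gripper_width: 0.532
finger_force: 0.0
```

```bash
cat >> h.py <<'E'
O=np.array([.5390,.0322]); A=np.radians(-11.1); ax=np.array([np.cos(A),np.sin(A)]); ay=np.array([-ax[1],ax[0]])
def st():
    o=readout.get_obs(); R=o["eef_rot"]; d=o["tcp_pos"][:2]-O; f=o["ft_force"]
    print("t",round(o["clock"],2),"fix mm",(1e3*d@ax).round(1),(1e3*d@ay).round(1),(1e3*o["tcp_pos"][2]).round(1),"yaw",np.degrees(np.arctan2(R[1,0],R[0,0])).round(2),"F",(f[:2]@ax).round(2),(f[:2]@ay).round(2),f[2].round(2),"w",o["gripper_width"].round(3))
def shot(nm):
    a=viewer.snapshot("scene")[170:290,190:290]; b=viewer.snapshot("top")[165:285,180:280]
    im=np.hstack([cv2.resize(x,None,fx=4,fy=4,interpolation=cv2.INTER_CUBIC) for x in(a,b)])
    cv2.imwrite(f"pics/{nm}.png",np.clip(im*1.6,0,255).astype(np.uint8)[:,:,::-1])
E
python3 -c "
from h import *
st();shot('c2')"
```

```text
Traceback (most recent call last):
  File "h.py", line 20, in st
    print("t",round(o["clock"],2),"fix mm",(1e3*d@ax).round(1),(1e3*d@ay).round(1),(1e3*o["tcp_pos"][2]).round(1),"yaw",np.degrees(np.arctan2(R[1,0],R[0,0])).round(2),"F",(f[:2]@ax).round(2),(f[:2]@ay).round(2),f[2].round(2),"w",o["gripper_width"].round(3))
                                                                                                                                                                                                                                     ^^^^^^^^^^^^^^^^^^^^^^^^
AttributeError: 'float' object has no attribute 'round'
```

Call:
servo_tool --pt "-0.002 -0.001 0.022" --pt "0 0 0.023" --pt "0 0 0" --turn '[0,0,0]'

```text
clock: 2.45
tcp_pos: [0.5916, 0.0185, 0.1568]
eef_rot: [[-0.98, 0.197, -0.003], [0.197, 0.98, 0.0], [0.003, -0.0, -1.0]]
ft_force: [0.2, -0.8, 0.1]
gripper_width: 0.527
finger_force: 0.0
```

```bash
sed -i 's/o\["gripper_width"\].round(3)/round(o["gripper_width"],3)/' h.py
python3 -c "
from h import *
st();shot('c2')"
```

```text
t 2.45 fix mm 54.2 -3.4 156.8 yaw 168.66 F 0.31 -0.72 0.13 w 0.527
```

View pics/c2.png

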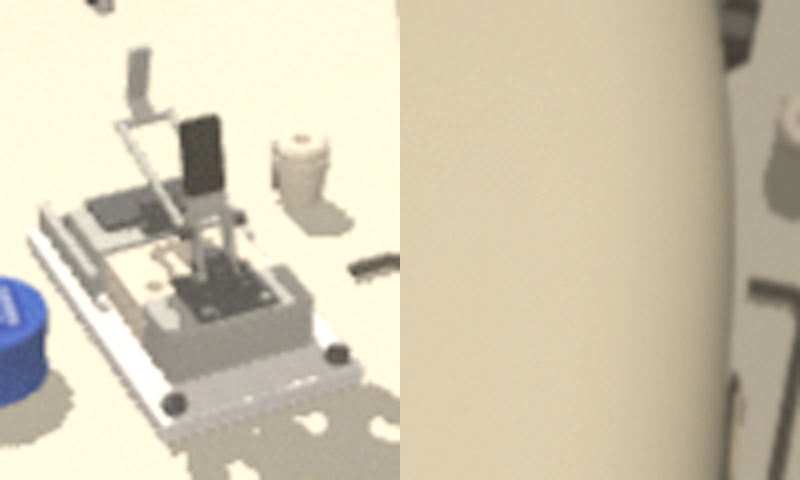

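The top view is blocked by the arm. In the scene view the tab top is still at (140,49) and one finger shows at (100,5). I'll let it settle and centre y.

Call:
servo_tool --pt "0 0 0" --pt "0 0 0" --turn '[0,0]'

```text
clock: 2.8
tcp_pos: [0.5929, 0.0189, 0.1591]
eef_rot: [[-0.981, 0.195, 0.001], [0.195, 0.981, -0.0], [-0.001, 0.0, -1.0]]
ft_force: [0.2, 0.1, 0.2]
gripper_width: 0.529
finger_force: 0.0
```

```bash
python3 -c "
from h import *
st()
import cv2
im=viewer.snapshot('scene')[130:250,170:290]
cv2.imwrite('pics/c3.png',np.clip(cv2.resize(im,None,fx=4,fy=4,interpolation=cv2.INTER_CUBIC)*1.5,0,255).astype(np.uint8)[:,:,::-1])
o=readout.get_obs();print(o['tcp_pos'])
K,R,t=cam('scene')
p=o['tcp_pos']+[0,0,.0]
for w in(-.0225,0,.0225):
    q=p+np.array([*(ay*w),.01]); print(cv2.projectPoints(q.reshape(1,3),cv2.Rodrigues(R)[0],t,K,None)[0].ravel())"
```

```text
t 2.8 fix mm 55.4 -2.7 159.1 yaw 168.74 F 0.14 0.15 0.19 w 0.529
[0.59277087 0.01899721 0.15891986]
[235.73924237 163.1279778 ]
[225.80058342 165.12130367]
[215.66924555 167.15327378]
```

View pics/c3.png

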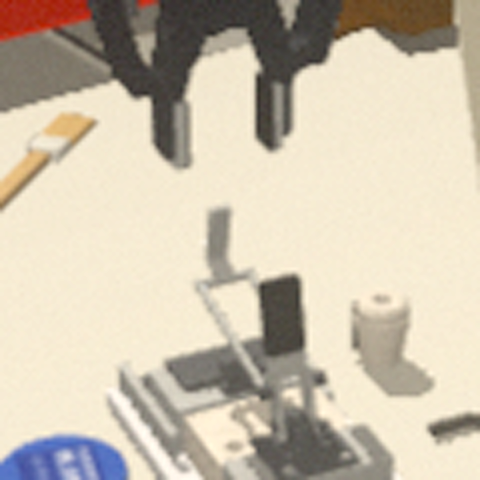

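The fingertips are at (172,165) and (275,150), straddling the tab top at (220,210). I'll shift 2 mm in +y, descend and grip.

Call:
servo_tool --pt "0.001 0.002 0.012" --pt "0 0 0.014" --pt "0 0 0.014" --pt "0 0 0.009" --pt "0 0 0" --pt "0 0 0" --turn '[0,0,0,0,0,0]'

```text
clock: 3.6
tcp_pos: [0.5922, 0.0212, 0.1096]
eef_rot: [[-0.981, 0.195, 0.001], [0.195, 0.981, -0.0], [-0.001, 0.0, -1.0]]
ft_force: [0.3, -0.3, 0.5]
gripper_width: 0.526
finger_force: 0.0
```

Call:
servo_tool --pt "0 0 0" --pt "0 0 0" --pt "0 0 0" --pt "0 0 0" --pt "0 0 0" --turn '[0,0,0,0,0]' --hand 0.008 --grip_force 25

```text
clock: 4.22
tcp_pos: [0.5925, 0.0222, 0.1097]
eef_rot: [[-0.981, 0.194, 0.001], [0.194, 0.981, 0.002], [-0.001, 0.002, -1.0]]
ft_force: [2.2, 5.4, 0.9]
gripper_width: 0.128
finger_force: 27.7
```

```bash
python3 -c "
from h import *
st()
im=viewer.snapshot('scene')[150:270,190:290]
cv2.imwrite('pics/c4.png',np.clip(cv2.resize(im,None,fx=5,fy=5,interpolation=cv2.INTER_CUBIC)*1.5,0,255).astype(np.uint8)[:,:,::-1])"
```

```text
t 4.22 fix mm 54.4 0.5 109.7 yaw 168.8 F 1.16 5.72 0.91 w 0.128
```

View pics/c4.png

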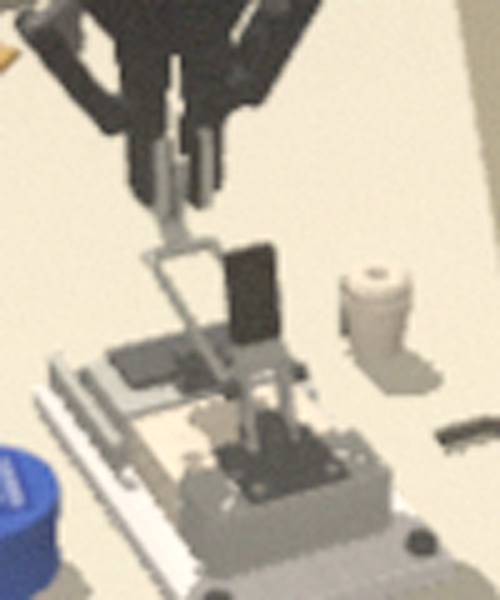

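The tab is held at crop (180,180), with the loop undisturbed. Now I'll compute the path from the linkage geometry.

```bash
cat > kin.py <<'E'
import numpy as np
from scipy.optimize import fsolve
P=np.array([-40,54.])
H=lambda th:P+[-20*np.cos(th)-np.sin(th),20*np.sin(th)-np.cos(th)]
def G(bar,th0=1.8):
    th=fsolve(lambda t:np.hypot(*(np.array(bar)-H(t[0])))-85.5,th0)[0]; h=H(th); d=bar-h; f=np.arctan2(d[1],d[0])
    c,s=np.cos(f),np.sin(f); return np.array(bar)+[12*c-29*s,12*s+29*c],th,f
def fk(g): # bar from G
    th=fsolve(lambda t:np.hypot(*(np.array(g)-H(t[0])))-np.hypot(97.5,29),1.8)[0]; h=H(th); d=g-h
    f=np.arctan2(d[1],d[0])-np.arctan2(29,97.5); return h+85.5*np.array([np.cos(f),np.sin(f)]),th,f
OFF=np.array([1.1,-11.8])
E
python3 - <<'E'
from kin import *
print("now",fk(np.array([54.4,109.7])-OFF))
for b in((48,80),(49,70),(49,60),(49,52),(49,48),(49,44),(49,41),(42,46),(39,46),(36,46),(34,46)):
    g,th,f=G(np.array(b,float)); print(b,"tcp",(g+OFF).round(1),"th",th.round(2),"phi",f.round(2))
E
```

```text
now (array([47.29755762, 90.6946322 ]), np.float64(1.7964479441608083), np.float64(0.1999008611001974))
(48, 80) tcp [59. 98.] th 1.76 phi 0.07
(49, 70) tcp [63.3 86.7] th 1.8 phi -0.04
(49, 60) tcp [66.5 74.9] th 1.85 phi -0.16
(49, 52) tcp [68.9 65.4] th 1.93 phi -0.25
(49, 48) tcp [70.  60.5] th 1.99 phi -0.29
(49, 44) tcp [71.  55.6] th 2.05 phi -0.34
(49, 41) tcp [71.7 51.9] th 2.1 phi -0.37
(42, 46) tcp [63.9 57.7] th 1.68 phi -0.33
(39, 46) tcp [60.9 57.7] th 1.53 phi -0.33
(36, 46) tcp [57.8 57.8] th 1.37 phi -0.33
(34, 46) tcp [55.5 58. ] th 1.25 phi -0.32
```

Call:
servo_tool --pt "-0.0015 0.0007 0.004" --pt "-0.0015 0 0.004" --pt "-0.0016 0 0.004" --pt "-0.0015 0 0.004" --pt "-0.0014 0 0.0035" --pt "-0.0014 0 0.0035" --pt "0 0 0" --turn '[0,0,0,0,0,0,0]' --grip_force 20

```text
clock: 5.15
tcp_pos: [0.6012, 0.0205, 0.086]
eef_rot: [[-0.981, 0.195, 0.0], [0.195, 0.981, 0.001], [-0.0, 0.001, -1.0]]
ft_force: [2.8, 3.8, 2.5]
gripper_width: 0.135
finger_force: 28.1
```

```bash
python3 -c "
from h import *
st()"
```

```text
t 5.15 fix mm 63.2 0.5 86.0 yaw 168.77 F 2.01 4.28 2.5 w 0.135
```

Call:
servo_tool --pt "-0.0011 0 0.004" --pt "-0.0011 0 0.004" --pt "-0.0011 0 0.004" --pt "-0.0008 0 0.003" --pt "-0.0008 0 0.003" --pt "-0.0008 0 0.003" --pt "0 0 0" --pt "0 0 0" --turn '[0,0,0,0,0,0,0,0]'

```text
clock: 6.15
tcp_pos: [0.6064, 0.0194, 0.065]
eef_rot: [[-0.981, 0.195, -0.0], [0.195, 0.981, 0.001], [0.0, 0.001, -1.0]]
ft_force: [1.6, 4.4, 1.9]
gripper_width: 0.128
finger_force: 28.2
```

```bash
python3 -c "
from h import *
st()
im=viewer.snapshot('scene')[165:265,190:290]
cv2.imwrite('pics/c5.png',np.clip(cv2.resize(im,None,fx=6,fy=6,interpolation=cv2.INTER_CUBIC)*1.5,0,255).astype(np.uint8)[:,:,::-1])"
```

```text
t 6.15 fix mm 68.6 0.4 65.0 yaw 168.77 F 0.75 4.66 1.9 w 0.128
```

View pics/c5.png

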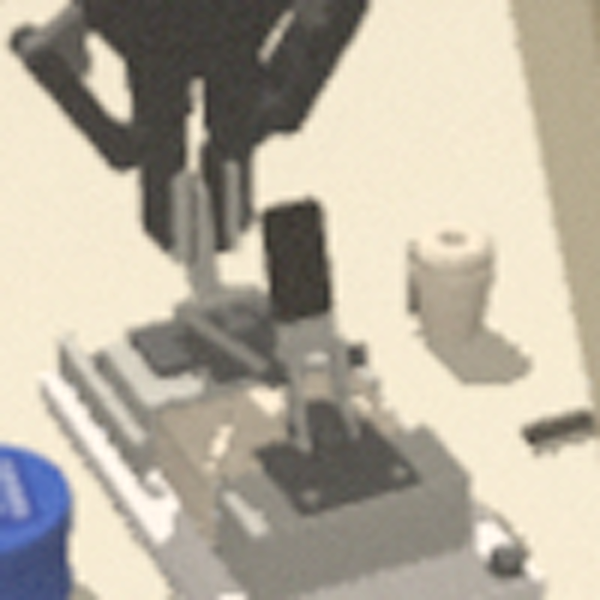

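The loop followed (tab at (200,270)) and the bar is just above the dark plate, past the keeper. I'll feel downwards.

Call:
servo_tool --pt "-0.0002 0 0.001" --pt "-0.0002 0 0.001" --pt "0 0 0" --turn '[0,0,0]'

```text
clock: 6.58
tcp_pos: [0.6068, 0.0194, 0.063]
eef_rot: [[-0.981, 0.195, -0.0], [0.195, 0.981, 0.001], [0.0, 0.001, -1.0]]
ft_force: [1.8, 4.5, 1.9]
gripper_width: 0.128
finger_force: 28.3
```

Call:
servo_tool --pt "-0.0002 0 0.001" --pt "-0.0002 0 0.0005" --pt "0 0 0" --turn '[0,0,0]'

```text
clock: 6.95
tcp_pos: [0.6072, 0.0193, 0.0615]
eef_rot: [[-0.981, 0.195, -0.0], [0.195, 0.981, 0.001], [0.0, 0.001, -1.0]]
ft_force: [2.2, 4.2, 1.6]
gripper_width: 0.13
finger_force: 28.3
```

Call:
servo_tool --pt "-0.0002 0 0.001" --pt "-0.0001 0 0.0005" --pt "0 0 0" --turn '[0,0,0]'

```text
clock: 7.32
tcp_pos: [0.6075, 0.0192, 0.06]
eef_rot: [[-0.981, 0.195, -0.0], [0.195, 0.981, 0.001], [0.0, 0.001, -1.0]]
ft_force: [1.5, 4.3, 2.3]
gripper_width: 0.13
finger_force: 28.3
```

Call:
servo_tool --pt "-0.0002 0 0.001" --pt "0 0 0" --turn '[0,0]'

```text
clock: 7.58
tcp_pos: [0.6077, 0.0192, 0.059]
eef_rot: [[-0.981, 0.195, -0.0], [0.195, 0.981, 0.001], [0.0, 0.001, -1.0]]
ft_force: [1.9, 4.3, 1.4]
gripper_width: 0.126
finger_force: 28.3
```

Call:
servo_tool --pt "-0.0002 0 0.001" --pt "0 0 0" --turn '[0,0]'

```text
clock: 7.82
tcp_pos: [0.6079, 0.0192, 0.058]
eef_rot: [[-0.981, 0.195, -0.0], [0.195, 0.981, 0.001], [0.0, 0.001, -1.0]]
ft_force: [1.7, 4.4, 2.2]
gripper_width: 0.134
finger_force: 28.3
```

Call:
servo_tool --pt "-0.0002 0 0.001" --pt "0 0 0" --turn '[0,0]'

```text
clock: 8.07
tcp_pos: [0.6081, 0.0191, 0.057]
eef_rot: [[-0.981, 0.195, -0.0], [0.195, 0.981, 0.001], [0.0, 0.001, -1.0]]
ft_force: [2.5, 4.2, 1.3]
gripper_width: 0.128
finger_force: 28.3
```

Call:
servo_tool --pt "-0.0002 0 0.001" --pt "0 0 0" --turn '[0,0]'

```text
clock: 8.32
tcp_pos: [0.6082, 0.0191, 0.056]
eef_rot: [[-0.981, 0.195, -0.0], [0.195, 0.981, 0.001], [0.0, 0.001, -1.0]]
ft_force: [1.9, 5.0, 2.2]
gripper_width: 0.13
finger_force: 28.3
```

Call:
servo_tool --pt "-0.0002 0 0.001" --pt "0 0 0" --turn '[0,0]'

```text
clock: 8.57
tcp_pos: [0.6084, 0.0191, 0.055]
eef_rot: [[-0.981, 0.195, -0.0], [0.195, 0.981, 0.001], [0.0, 0.001, -1.0]]
ft_force: [1.6, 5.1, 1.8]
gripper_width: 0.132
finger_force: 28.3
```

Call:
servo_tool --pt "-0.0002 0 0.001" --pt "0 0 0" --turn '[0,0]'

```text
clock: 8.82
tcp_pos: [0.6086, 0.019, 0.0542]
eef_rot: [[-0.981, 0.195, -0.0], [0.195, 0.981, 0.001], [0.0, 0.001, -1.0]]
ft_force: [1.1, 4.5, 2.5]
gripper_width: 0.128
finger_force: 28.4
```

Call:
servo_tool --pt "-0.0002 0 0.0005" --pt "0 0 0" --turn '[0,0]'

```text
clock: 9.07
tcp_pos: [0.6087, 0.019, 0.054]
eef_rot: [[-0.981, 0.195, -0.0], [0.195, 0.981, 0.001], [0.0, 0.001, -1.0]]
ft_force: [0.7, 4.8, 6.5]
gripper_width: 0.128
finger_force: 28.8
```

Call:
servo_tool --pt "-0.0002 0 0.0005" --pt "0 0 0" --turn '[0,0]'

```text
clock: 9.32
tcp_pos: [0.6088, 0.019, 0.0538]
eef_rot: [[-0.981, 0.195, 0.0], [0.195, 0.981, 0.001], [0.0, 0.001, -1.0]]
ft_force: [-2.5, 6.2, 10.3]
gripper_width: 0.13
finger_force: 29.3
```

```bash
python3 -c "
from h import *
from kin import *
st()
d=readout.get_obs()['tcp_pos'];print(fk(np.array([1e3*(d[:2]-O)@ax,1e3*d[2]])-OFF))"
```

```text
t 9.32 fix mm 71.0 0.5 53.8 yaw 168.78 F -3.6 5.63 10.33 w 0.13
(array([48.62737502, 42.58318224]), np.float64(2.0542189794608454), np.float64(-0.3533893576678131))
```

Plate contact came at TCP z ≈ 54.2 mm. I'll lift to about 0.5 mm clear and slide back.

Call:
servo_tool --pt "0 0 -0.001" --pt "0 0 -0.0007" --pt "0.0012 0 0.0001" --pt "0.0012 0 0" --pt "0.0012 0 0.0001" --pt "0.0012 0 0" --pt "0.0012 0 0.0001" --pt "0 0 0" --turn '[0,0,0,0,0,0,0,0]'

```text
clock: 10.32
tcp_pos: [0.604, 0.0199, 0.0548]
eef_rot: [[-0.981, 0.195, 0.002], [0.195, 0.981, 0.0], [-0.002, 0.001, -1.0]]
ft_force: [5.0, 4.4, 2.1]
gripper_width: 0.129
finger_force: 28.4
```

```bash
cat >> h.py <<'E'
def sb():
    from kin import fk,OFF
    st(); d=readout.get_obs()['tcp_pos']; print(fk(np.array([1e3*(d[:2]-O)@ax,1e3*d[2]])-OFF))
E
python3 -c "
from h import *
sb()"
```

```text
t 10.32 fix mm 66.1 0.5 54.8 yaw 168.76 F 4.08 5.27 2.12 w 0.129
(array([43.60990839, 43.67784981]), np.float64(1.7993127375547362), np.float64(-0.358866850142329))
```

Call:
servo_tool --pt "0.001 0 0.0004" --pt "0.001 0 0" --pt "0.001 0 0" --pt "0 0 0" --turn '[0,0,0,0]'

```text
clock: 10.82
tcp_pos: [0.6009, 0.0206, 0.0544]
eef_rot: [[-0.981, 0.195, 0.001], [0.195, 0.981, 0.001], [-0.001, 0.001, -1.0]]
ft_force: [4.2, 4.9, 2.4]
gripper_width: 0.128
finger_force: 28.5
```

```bash
python3 -c "
from h import *
sb()"
```

```text
t 10.82 fix mm 63.0 0.5 54.4 yaw 168.76 F 3.23 5.58 2.39 w 0.128
(array([40.2665023 , 43.42123516]), np.float64(1.642205961082668), np.float64(-0.366001567255577))
```

Call:
servo_tool --pt "0.001 0 0" --pt "0.001 0 0" --pt "0.001 0 0" --pt "0 0 0" --turn '[0,0,0,0]'

```text
clock: 11.32
tcp_pos: [0.5977, 0.0212, 0.0543]
eef_rot: [[-0.981, 0.195, 0.001], [0.195, 0.981, 0.001], [-0.001, 0.001, -1.0]]
ft_force: [2.7, 3.9, 3.2]
gripper_width: 0.13
finger_force: 28.4
```

Call:
servo_tool --pt "0.001 0 0" --pt "0 0 0" --turn '[0,0]'

```text
clock: 11.58
tcp_pos: [0.5972, 0.0213, 0.0544]
eef_rot: [[-0.981, 0.195, 0.002], [0.195, 0.981, 0.001], [-0.002, 0.001, -1.0]]
ft_force: [4.0, 5.2, 2.4]
gripper_width: 0.134
finger_force: 28.4
```

```bash
python3 -c "
from h import *
sb()"
```

```text
t 11.57 fix mm 59.2 0.5 54.4 yaw 168.76 F 2.97 5.87 2.42 w 0.134
(array([36.58298228, 43.36203187]), np.float64(1.4533580446382126), np.float64(-0.36329618103790245))
```

Call:
servo_tool --pt "0.001 0 0" --pt "0 0 0" --turn '[0,0]'

```text
clock: 11.82
tcp_pos: [0.5968, 0.0214, 0.0546]
eef_rot: [[-0.981, 0.195, 0.003], [0.195, 0.981, 0.0], [-0.003, 0.001, -1.0]]
ft_force: [7.6, 3.9, 1.6]
gripper_width: 0.129
finger_force: 28.3
```

Call:
servo_tool --pt "0.0005 0 0" --pt "0 0 0" --turn '[0,0]'

```text
clock: 12.08
tcp_pos: [0.5965, 0.0215, 0.0546]
eef_rot: [[-0.981, 0.195, 0.003], [0.195, 0.981, 0.0], [-0.003, 0.001, -1.0]]
ft_force: [7.6, 4.3, 1.5]
gripper_width: 0.13
finger_force: 28.3
```

Call:
servo_tool --pt "0.0005 0 0" --pt "0 0 0" --turn '[0,0]'

```text
clock: 12.32
tcp_pos: [0.5961, 0.0215, 0.0546]
eef_rot: [[-0.981, 0.195, 0.003], [0.195, 0.981, 0.0], [-0.003, 0.001, -1.0]]
ft_force: [7.2, 4.1, 1.5]
gripper_width: 0.127
finger_force: 28.3
```

```bash
python3 -c "
from h import *
sb()"
```

```text
t 12.32 fix mm 58.0 0.5 54.6 yaw 168.75 F 6.28 5.43 1.46 w 0.127
(array([35.52807158, 43.48233661]), np.float64(1.392722549718142), np.float64(-0.35881075948250973))
```

Contact with the post is felt (Fx steps up, then stays constant as the jaw slides) at bar x ≈ 35.5, so the bar is under the lip. Releasing and retreating.

Call:
servo_tool --pt "0 0 0" --pt "0 0 0" --pt "0 0 0" --pt "0 0 0" --turn '[0,0,0,0]' --hand 0.045

```text
clock: 12.82
tcp_pos: [0.5941, 0.0214, 0.0541]
eef_rot: [[-0.981, 0.195, -0.0], [0.195, 0.981, -0.0], [0.0, -0.0, -1.0]]
ft_force: [1.0, -0.2, -0.8]
gripper_width: 0.525
finger_force: 0.0
```

Call:
servo_tool --pt "0 0 -0.01" --pt "0 0 -0.02" --pt "0 0 -0.035" --pt "0 0 -0.03" --pt "0 0 -0.03" --pt "0 0 0" --turn '[0,0,0,0,0,0]'

```text
clock: 13.58
tcp_pos: [0.5954, 0.0214, 0.1824]
eef_rot: [[-0.981, 0.195, 0.005], [0.195, 0.981, -0.001], [-0.005, 0.0, -1.0]]
ft_force: [-0.2, 0.1, -1.0]
gripper_width: 0.527
finger_force: 0.0
```

```bash
python3 -c "
from h import *
st()
im=viewer.snapshot('scene')[165:265,190:290]
cv2.imwrite('pics/c6.png',np.clip(cv2.resize(im,None,fx=6,fy=6,interpolation=cv2.INTER_CUBIC)*1.5,0,255).astype(np.uint8)[:,:,::-1])"
```

```text
t 13.57 fix mm 57.5 0.3 182.4 yaw 168.76 F -0.24 0.05 -0.96 w 0.527
```

View pics/c6.png

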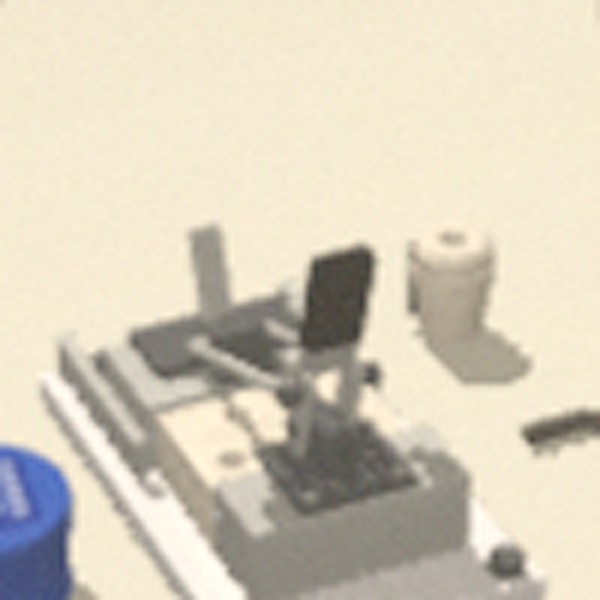

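The loop lies low over the keeper: tab top at (205,228), handle top at (343,250). I'll check these against the model and compute the press arc.

```bash
python3 - <<'E'
from h import *
from kin import P
K,R,t=cam('scene')
def pr(x,z):
    q=np.array([*(O+ax*x/1e3),z/1e3]); u=cv2.projectPoints(q.reshape(1,3),cv2.Rodrigues(R)[0],t,K,None)[0].ravel(); return ((u-[190,165])*6).round(0)
for th in(1.25,1.4,1.55): c,s=np.cos(th),np.sin(th); print(th,"htop",pr(*(P+[-76*c+3*s,76*s+3*c])))
for b in((35,43.4),(42,52)): print("tab",pr(b[0]+11.2+14,b[1]-4.2+37.5))
for th in np.arange(1.4,-.01,-.1): c,s=np.cos(th),np.sin(th); print(th.round(2),(P+[-66*c+7.5*s,66*s+7.5*c]).round(1))
E
```

```text
1.25 htop [357. 265.]
1.4 htop [342. 242.]
1.55 htop [327. 224.]
tab [207. 228.]
tab [199. 199.]
1.4 [-43.8 120.3]
1.3 [-50.4 119.6]
1.2 [-56.9 118.2]
1.1 [-63.3 116.2]
1.0 [-69.3 113.6]
0.9 [-75.2 110.4]
0.8 [-80.6 106.6]
0.7 [-85.6 102.3]
0.6 [-90.2  97.5]
0.5 [-94.3  92.2]
0.4 [-97.9  86.6]
0.3 [-100.8   80.7]
0.2 [-103.2   74.5]
0.1 [-104.9   68.1]
-0.0 [-106.    61.5]
```

The model matches (θ ≈ 1.37, tab as seated). Next I'll move to the +x side of the handle with the fingers shut.

Call:
servo_tool --pt "0.025 0 0.005" --pt "0.03 0 0.015" --pt "0.015 0 0.02" --pt "0 0 0.02" --pt "0 0 0" --pt "0 0 0" --turn '[0,0,0,0,0,0]' --hand 0

```text
clock: 14.38
tcp_pos: [0.5259, 0.0351, 0.1195]
eef_rot: [[-0.981, 0.195, -0.0], [0.195, 0.981, 0.0], [0.0, -0.0, -1.0]]
ft_force: [-0.3, 0.1, 0.5]
gripper_width: 0.001
finger_force: 0.0
```

```bash
python3 -c "
from h import *
st()"
```

```text
t 14.38 fix mm -13.5 0.3 119.5 yaw 168.75 F -0.3 -0.01 0.49 w 0.001
```

Call:
servo_tool --pt "0.008 0 0" --pt "0.007 0 0" --pt "0.002 0 0" --pt "0 0 0" --turn '[0,0,0,0]'

```text
clock: 14.88
tcp_pos: [0.5089, 0.0385, 0.1196]
eef_rot: [[-0.981, 0.195, 0.0], [0.195, 0.981, -0.0], [-0.0, 0.0, -1.0]]
ft_force: [-0.6, 0.5, -1.1]
gripper_width: -0.001
finger_force: 0.0
```

Call:
servo_tool --pt "0.0015 0 0" --pt "0.0015 0 0" --pt "0 0 0" --turn '[0,0,0]'

```text
clock: 15.25
tcp_pos: [0.506, 0.039, 0.1192]
eef_rot: [[-0.981, 0.195, -0.0], [0.195, 0.981, 0.0], [0.0, -0.0, -1.0]]
ft_force: [-0.4, 0.4, 0.2]
gripper_width: 0.001
finger_force: 0.0
```

Call:
servo_tool --pt "0.0015 0 0" --pt "0.0015 0 0" --pt "0 0 0" --turn '[0,0,0]'

```text
clock: 15.62
tcp_pos: [0.503, 0.0397, 0.1193]
eef_rot: [[-0.981, 0.195, -0.0], [0.195, 0.981, 0.0], [0.0, 0.0, -1.0]]
ft_force: [0.7, 0.4, 0.0]
gripper_width: -0.001
finger_force: 0.0
```

```bash
python3 -c "
from h import *
st()"
```

```text
t 15.62 fix mm -36.8 0.4 119.3 yaw 168.76 F 0.56 0.52 0.05 w -0.001
```

Call:
servo_tool --pt "0.003 0 0" --pt "0.003 0 0.0005" --pt "0.0032 0 0.001" --pt "0.0032 0 0.001" --pt "0 0 0" --turn '[0,0,0,0,0]'

```text
clock: 16.25
tcp_pos: [0.4905, 0.0422, 0.1167]
eef_rot: [[-0.981, 0.195, -0.001], [0.195, 0.981, 0.0], [0.001, 0.0, -1.0]]
ft_force: [0.2, 0.2, -0.3]
gripper_width: 0.002
finger_force: 0.1
```

```bash
python3 -c "
from h import *
st()"
```

```text
t 16.25 fix mm -49.6 0.4 116.7 yaw 168.76 F 0.1 0.26 -0.27 w 0.002
```

Call:
servo_tool --pt "0.0031 0 0.0012" --pt "0.0031 0 0.0013" --pt "0.003 0 0.0014" --turn '[0,0,0]'

```text
clock: 16.62
tcp_pos: [0.4817, 0.0439, 0.1128]
eef_rot: [[-0.981, 0.195, 0.0], [0.195, 0.981, 0.0], [-0.0, 0.0, -1.0]]
ft_force: [1.8, 0.6, 2.1]
gripper_width: -0.005
finger_force: 1.1
```

```bash
python3 -c "
from h import *
st()
im=viewer.snapshot('scene')[165:265,190:290]
cv2.imwrite('pics/c7.png',np.clip(cv2.resize(im,None,fx=6,fy=6,interpolation=cv2.INTER_CUBIC)*1.5,0,255).astype(np.uint8)[:,:,::-1])"
```

```text
t 16.62 fix mm -58.5 0.5 112.8 yaw 168.76 F 1.66 0.98 2.12 w -0.005
```

View pics/c7.png

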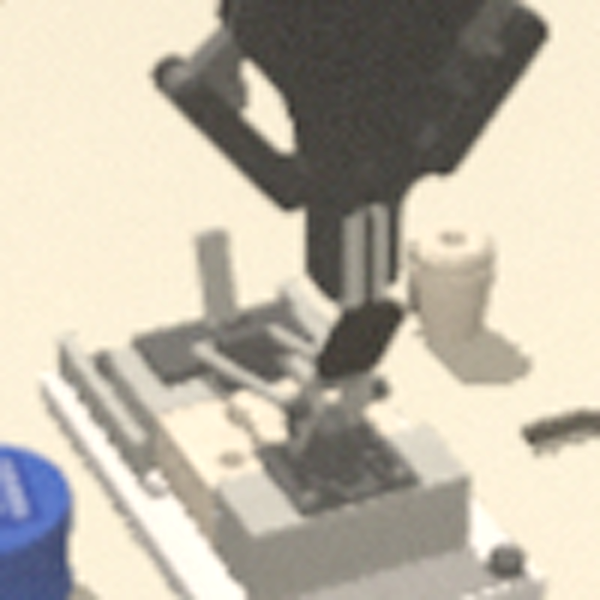

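The handle is following the fingertips, tilted at about (360,340), and the loop stays hooked with the tab at (213,265). I'll continue the arc.

Call:
servo_tool --pt "0.003 0 0.0012" --pt "0.003 0 0.0014" --pt "0.0027 0 0.0018" --pt "0.0027 0 0.002" --turn '[0,0,0,0]'

```text
clock: 17.18
tcp_pos: [0.4708, 0.0461, 0.1064]
eef_rot: [[-0.981, 0.195, 0.0], [0.195, 0.981, -0.0], [-0.0, 0.0, -1.0]]
ft_force: [2.7, -1.3, 0.0]
gripper_width: 0.002
finger_force: 1.3
```

Call:
servo_tool --pt "0.0025 0 0.0021" --pt "0.0025 0 0.0022" --pt "0.0023 0 0.0024" --pt "0.0023 0 0.0024" --turn '[0,0,0,0]'

```text
clock: 17.68
tcp_pos: [0.4613, 0.048, 0.0973]
eef_rot: [[-0.981, 0.195, 0.0], [0.195, 0.981, 0.0], [-0.0, 0.0, -1.0]]
ft_force: [3.4, -0.9, 1.7]
gripper_width: -0.003
finger_force: 1.7
```

```bash
python3 -c "
from h import *
st()"
```

```text
t 17.68 fix mm -79.3 0.5 97.3 yaw 168.76 F 3.48 -0.25 1.67 w -0.003
```

Call:
servo_tool --pt "0.002 0 0.0026" --pt "0.002 0 0.0026" --pt "0.0018 0 0.0028" --pt "0.0018 0 0.0028" --turn '[0,0,0,0]'

```text
clock: 18.18
tcp_pos: [0.4537, 0.0495, 0.0863]
eef_rot: [[-0.981, 0.195, -0.0], [0.195, 0.981, 0.0], [0.0, 0.0, -1.0]]
ft_force: [2.1, -0.2, 1.3]
gripper_width: 0.003
finger_force: 1.2
```

Call:
servo_tool --pt "0.0015 0 0.003" --pt "0.0014 0 0.003" --pt "0 0 0" --turn '[0,0,0]'

```text
clock: 18.55
tcp_pos: [0.4503, 0.0501, 0.0801]
eef_rot: [[-0.981, 0.195, -0.002], [0.195, 0.981, 0.0], [0.002, -0.0, -1.0]]
ft_force: [0.4, -0.4, -0.1]
gripper_width: 0.004
finger_force: 0.0
```

```bash
python3 -c "
from h import *
st()"
```

```text
t 18.55 fix mm -90.5 0.5 80.1 yaw 168.76 F 0.45 -0.37 -0.05 w 0.004
```

Call:
servo_tool --pt "0.001 0 0.0025" --pt "0.001 0 0.0025" --pt "0 0 0" --turn '[0,0,0]'

```text
clock: 18.92
tcp_pos: [0.4488, 0.0504, 0.0753]
eef_rot: [[-0.981, 0.195, -0.001], [0.195, 0.981, 0.0], [0.001, -0.0, -1.0]]
ft_force: [0.0, 0.5, -0.4]
gripper_width: -0.002
finger_force: 0.0
```

Call:
servo_tool --pt "0.0005 0 0.0025" --pt "0.0005 0 0.0025" --pt "0 0 0" --turn '[0,0,0]'

```text
clock: 19.3
tcp_pos: [0.4479, 0.0506, 0.0703]
eef_rot: [[-0.981, 0.195, -0.0], [0.195, 0.981, 0.0], [0.0, -0.0, -1.0]]
ft_force: [-0.2, 0.6, 0.2]
gripper_width: 0.002
finger_force: 0.0
```

Call:
servo_tool --pt "0 0 0.002" --pt "0 0 0.002" --pt "0 0 0" --turn '[0,0,0]'

```text
clock: 19.68
tcp_pos: [0.448, 0.0506, 0.0664]
eef_rot: [[-0.981, 0.195, -0.0], [0.195, 0.981, 0.0], [0.0, -0.0, -1.0]]
ft_force: [-0.4, 0.7, 0.7]
gripper_width: 0.003
finger_force: 0.0
```

```bash
python3 -c "
from h import *
st()
im=viewer.snapshot('scene')[165:265,190:290]
cv2.imwrite('pics/c8.png',np.clip(cv2.resize(im,None,fx=6,fy=6,interpolation=cv2.INTER_CUBIC)*1.5,0,255).astype(np.uint8)[:,:,::-1])"
```

```text
t 19.68 fix mm -92.8 0.5 66.4 yaw 168.75 F -0.52 0.58 0.7 w 0.003
```

No resistance, so it has apparently snapped over. I'll confirm by touching the handle at its closed height (61.5 mm).

Call:
servo_tool --pt "0 0 0.002" --pt "0 0 0.0015" --pt "0 0 0" --turn '[0,0,0]'

```text
clock: 20.1
tcp_pos: [0.448, 0.0506, 0.0629]
eef_rot: [[-0.981, 0.195, -0.0], [0.195, 0.981, 0.0], [0.0, -0.0, -1.0]]
ft_force: [1.1, -0.2, 0.6]
gripper_width: -0.002
finger_force: 0.0
```

Call:
servo_tool --pt "0 0 0.0008" --pt "0 0 0" --pt "0 0 0" --turn '[0,0,0]'

```text
clock: 20.48
tcp_pos: [0.4481, 0.0506, 0.0623]
eef_rot: [[-0.981, 0.195, 0.0], [0.195, 0.981, 0.0], [-0.0, 0.0, -1.0]]
ft_force: [-0.3, -0.5, 0.6]
gripper_width: 0.001
finger_force: 0.0
```

Call:
servo_tool --pt "0 0 0.0008" --pt "0 0 0" --pt "0 0 0" --turn '[0,0,0]'

```text
clock: 20.85
tcp_pos: [0.4481, 0.0506, 0.0615]
eef_rot: [[-0.981, 0.195, 0.0], [0.195, 0.981, 0.0], [-0.0, 0.0, -1.0]]
ft_force: [0.8, -0.1, 0.7]
gripper_width: -0.003
finger_force: 0.3
```

Call:
servo_tool --pt "0 0 -0.01" --pt "0 0 -0.03" --pt "0 0 -0.05" --pt "0 0 -0.05" --pt "0 0 0" --pt "0 0 0" --turn '[0,0,0,0,0,0]'

```text
clock: 21.6
tcp_pos: [0.4479, 0.0506, 0.2016]
eef_rot: [[-0.981, 0.195, 0.0], [0.195, 0.981, -0.0], [-0.0, 0.0, -1.0]]
ft_force: [-0.1, 0.5, -0.2]
gripper_width: -0.0
finger_force: 0.0
```

```bash
python3 -c "
from h import *
st()
im=viewer.snapshot('scene')[165:265,190:290]
cv2.imwrite('pics/c9.png',np.clip(cv2.resize(im,None,fx=6,fy=6,interpolation=cv2.INTER_CUBIC)*1.5,0,255).astype(np.uint8)[:,:,::-1])"
```

```text
t 21.6 fix mm -93.0 0.5 201.6 yaw 168.75 F -0.23 0.45 -0.24 w -0.0
```

View pics/c9.png

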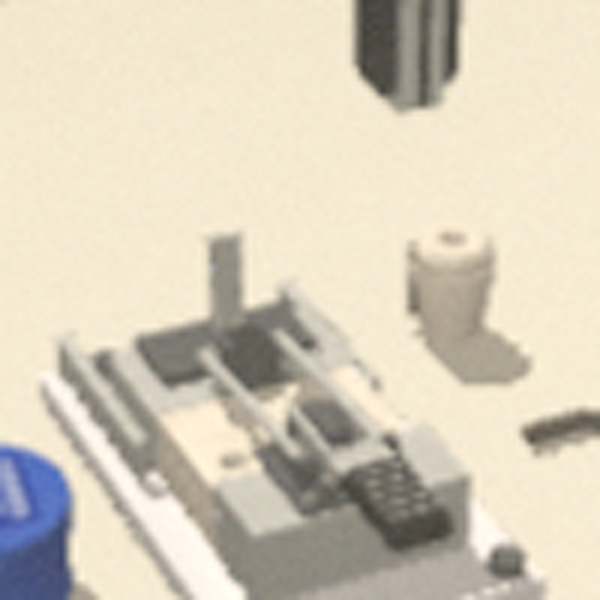

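The lever lies flat (handle at (395,500)), the loop is still hooked at the keeper (tab at (225,280)), and the gripper is clear.

```bash
python3 -c "
from rig import manip
print(manip.job_done())"
```

```text
the job is handed in; nothing more can be done
None
```

The latch is hooked under the keeper's lip, the lever is snapped flat over centre, and the job is handed in at about 22 s; the verdict was not shown, and the jaw's clamping force on the block was not measured directly.

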